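# Load the large filter disc into the cassette

### The arm

A 6-joint arm with a two-finger parallel gripper is mounted at the origin on a cart in front of the work surface, level with it; the furniture and walls round the work are solid. World frame = base frame: x ahead of the robot, y to its left, z up, the work surface at z = 0. Lengths are in m, angles in degrees, forces in N, time in s.
With the tool pointing down it reaches from about 0.35 to 0.975 m from the base axis. Payload 4.9 kg.
Tool frame: the origin (TCP) lies between the finger pads; the fingertips stand 25 mm ahead of it and the grasp point (between the pads) lies 6 mm ahead of it; z points along the fingers, y is the line along which they close (so a half turn about z gives the same grasp; the last joint's range is limited). The gripper opens to 85 mm and grips with 20 to 120 N. Pads are 22 mm wide; open, the fingers measure 114 mm over their backs; the gripper's body (76 mm by 85 mm) begins 54 mm behind the grasp point. The pads swing forward as they close: fully open they stand 13 mm farther back than shut.
Start: joints at [62.51, 3.019, 92.412, -0, 84.569, -6.818], TCP at [0.221, 0.585, 0.256] pointing down, gripper open.
Joint ranges: [-172.51, 172.51], [-57.92, 126.97], [3.15, 148.05], [-58.71, 238.71], [5.1, 150.11], [-179.66, 179.66]. Speed limits (degrees/s): [147.25, 147.25, 180, 180, 180, 180].

### API

Orientations are given as a 3x3 rotation matrix whose columns are the frame's x, y, z axes.
In Python, from cell import bot, optics gives the robot as it stands. The module is installed in compiled form; this text tells all that it offers.
- The arm moves only by the tool drive_tool, never from a script. Its argument "rows" is a list of rows, each an object of numbers: "tx", "ty", "tz": the shift along the tool's x, y, z in cm; "ax", "ay", "az": the turn, a rotation vector about the tool's x, y, z in degrees; "hand": the opening, from 0 (shut) to 1 (fully open). A call has 1 to 5 rows; each row shifts and turns the commanded pose from where the row before left it, along the tool's axes as they then stand; what a row does not reach is not made up. A row lasts 1/12 s, in which the tool goes at most 41.7 mm and 7.16 degrees, less where a joint would pass 70% of its speed; a pose out of reach is approached as far as the arm can. A call is refused whole if a number of a shift passes 4.17 or a number of a turn 7.16, either way. A call with a gripper value outside its range is refused whole. The fingers move at their own pace and stop on an object; "grip_force" is the grip in N (left out, the last holds). Time passes only in rows, so rows that do not move let the fingers close. It gives the time, the measured TCP pose, the force, the opening and the grip force at its end, in the units of the state.
- bot.get_obs(): the state, without advancing time (a new reading comes with each control period).
- optics.read_camera(name): name is "scene" or "top" or "wrist"; returns a dict with "frame" (420x560x3 uint8, blue, green, red), "z_map" (420x560 float32, m along the optical axis (not along the pixel's ray), 0 where there is no reading), "mtx" (3x3 intrinsics, pixels), "world_to_cam" (4x4, takes a point from world to camera coordinates); the wrist camera has in their place "tool_from_camera" (4x4, takes a point from camera to tool coordinates, whose origin is the TCP and whose axes are the flange's). Camera axes: x right, y down, z forward; pixel columns grow to the right and rows downward; lengths in m; the calibration is good to about 2 mm. A picture is of the moment at which its call begins: read the wrist's pose just before it.
- bot.job_done(): hands the job in; it is judged then, once.
The state is a dict: "clock": time; "joint_pos": joint angles; "joint_vel": joint speeds; "joint_torque": joint torques, N m; "ee_pos": TCP position; "orientation": TCP orientation; "contact_force": force on the tool from outside, world axes, zero at the start; "ft_torque": the same for the moment, N m; "opening": finger opening in m; "grip_force": force on a finger pad.
Only numpy, scipy, OpenCV 4.12 (cv2) and the standard library are available. Lean on these libraries where they do the work, as an engineer would, in place of code of your own. Each camera call takes 0.05 s, during which the arm holds its last target. There are 200 camera calls.

### The job

Two filter discs with black finger grips lie on the bench. Slide the larger one, level, into the middle slot of the three-slot aluminium cassette, fully home against the back stop with its grip pointing straight out of the open front, and let go of it. Leave the smaller disc where it is.

Things in the scene. Friction and masses are not known exactly. Their poses are not given: they have to be found in the camera images.
- large_disc: Larger filter disc, loose, flat on the worktop, 60 g: aluminium, grey face, 64 mm across, 6 mm thick; a stem leads to a black grip block 28 (x) x 16 (y) x 20 mm high. Origin: centre of the disc's underside, level with the grip's underside. x points from grip to disc, z up; grip centre at x = -70 mm. It may lie left or right of the smaller disc.
- small_disc: Smaller filter disc, loose, to be left alone: same form and same grip (centre at x = -70 mm), but the disc is only 40 mm across. Origin: centre of the disc's underside; x from grip to disc.
- cassette: Fixed aluminium cassette on a black plinth, underside 0 to 25 mm above the worktop; 77 deep x 94 wide x 88 mm high, open only at the front. Three slots one above the other, 28 mm pitch, each 84 wide, 24 high, 72 mm deep; middle and top floors are pairs of grey side ledges. Origin: underside, on the centre line, 40 mm behind the front edge. x points into the slots, z up; back stop at x = +32 mm.
- slot_middle (a point): Where the large disc's origin lies when fully home in the middle slot: centre line, on top of the ledges, 32 mm above the cassette's origin, 40 mm behind the open front, 32 mm before the back stop. Axes as the cassette's. The slot is clear from here to 24 mm above and 42 mm to either side. The grip of a disc that is home stands in front of the cassette, 16 mm clear of it.
Things that resemble listed ones, but are neither listed nor needed, are in the scene too. What is shaped like the large_disc but pink is not meant.

How it is judged (in metres and radians):
At the end, for the whole second after the job is handed in: The large disc lies at rest on the ledges of the middle slot: its centre at most 12 mm short of fully home, within 14 mm of the slot's centre line, its underside within 6 mm of the ledges' top, level within 7 degrees, its grip pointing straight out within 17 degrees (x of large_disc in the frame of slot_middle between -0.012 and 0.006 m and y of large_disc in the frame of slot_middle between -0.014 and 0.014 m and z of large_disc in the frame of slot_middle between -0.006 and 0.006 m and angle between large_disc's own z axis and vertical below 0.12 rad and angle between the x axis of large_disc and the x axis of cassette, either way round below 0.3 rad and linear speed of large_disc below 0.02 m/s); the robot touches nothing.
It fails at once if the smaller disc is moved by more than 20 mm (distance of small_disc from where it was at the start of the episode above 0.02 m).
It also fails if it takes over 38 s, if anything falls off the work surface, if the arm or the gripper's body presses on something with over 40 N, if the wrist force passes 120 N, or if a joint passes its speed limit or range.

## Working session

There is one attempt and no reset: what is moved stays moved. The work goes in short steps, Python scripts to look and compute and a tool call to move; the robot and the scene stay as the last step left them, time stands still between calls to the robot, and variables do not carry over. Pictures are saved under pics/ and viewed, at most 10 in all, crops included, and the job is handed in when it is done.

Besides the shell and the picture viewer there is one more tool, called after ">>>" in YAML: its name, and indented under it one key for each argument. drive_tool: Moves the arm, as the interface text tells. Its arguments: {"type":"object","properties":{"rows":{"type":"array","items":{"type":"object","properties":{"tx":{"type":"number"},"ty":{"type":"number"},"tz":{"type":"number"},"ax":{"type":"number"},"ay":{"type":"number"},"az":{"type":"number"},"hand":{"type":"number"}}}},"grip_force":{"type":"number"}},"required":["rows"]}

```bash
mkdir -p pics
cat > h.py <<'E'
import numpy as np,cv2
from cell import bot,optics
def save(n,f): cv2.imwrite('pics/'+n,f)
def cloud(c):
    z=c['z_map'];K=c['mtx'];v,u=np.indices(z.shape)
    p=np.stack([(u-K[0,2])/K[0,0]*z,(v-K[1,2])/K[1,1]*z,z],-1)
    if 'world_to_cam' in c: T=np.linalg.inv(c['world_to_cam'])
    else:
        o=bot.get_obs();W=np.eye(4);W[:3,:3]=o['orientation'];W[:3,3]=o['ee_pos'];T=W@c['tool_from_camera']
    w=p@T[:3,:3].T+T[:3,3]; w[z==0]=np.nan
    return w
E
python3 - <<'E'
from h import *
for n in ('scene','top'):
    c=optics.read_camera(n);save(n+'.png',c['frame']);np.save(n+'.npy',cloud(c))
print(bot.get_obs())
E
```

```text
{'clock': 0.1, 'joint_pos': array([ 6.25098165e+01,  3.05765839e+00,  9.24862230e+01,  5.39292377e-04,
        8.45680327e+01, -6.81613164e+00]), 'joint_vel': array([ 0.05843487, -0.16021456, -0.2455958 , -0.05161313,  0.09732597,
       -0.02953845]), 'joint_torque': array([ 9.88986267e-05, -3.94905889e+01, -3.71363246e+01, -1.14358388e-04,
        3.98601580e-03,  1.64346454e-05]), 'ee_pos': array([0.22038846, 0.58429101, 0.25511982]), 'orientation': array([[-9.35603589e-01,  3.53051124e-01, -9.09934602e-04],
       [ 3.53052214e-01,  9.35602024e-01, -1.72840009e-03],
       [ 2.41123061e-04, -1.93835175e-03, -9.99998092e-01]]), 'contact_force': array([ 0.32882605, -0.65459055, -0.22682944]), 'ft_torque': array([0.02176808, 0.02125651, 0.05076555]), 'grip_force': 0.0, 'opening': 0.08505733111995141}
```

View pics/scene.png

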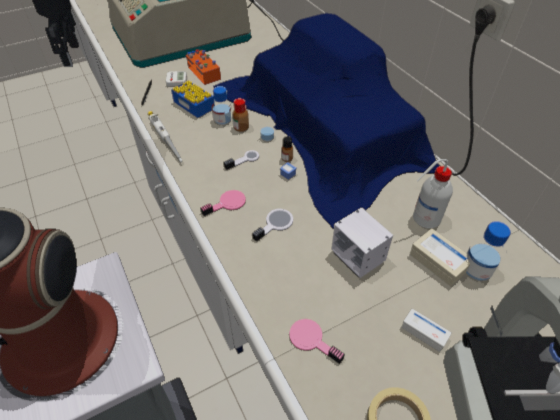

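View pics/top.png

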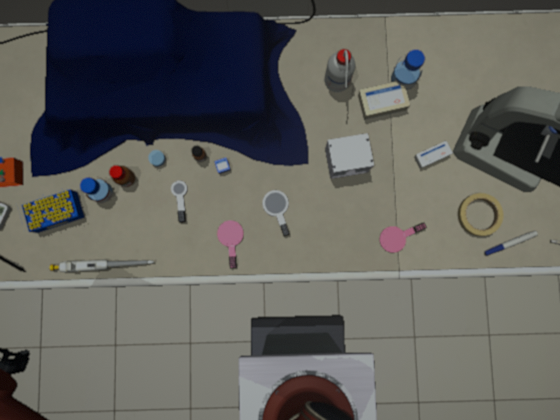

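The scene and top pictures show the candidates for the large disc. In the top view they are:
- grey disc at (276,203) with its grip at (285,229)
- small grey disc at (179,188)
- pink lookalikes at (230,233) and (393,239)

I choose the grey one at (276,203). The cassette is at (350,155) in the top view and opens toward the robot.

Run:
```python
from h import *
w=np.load('top.npy');f=cv2.imread('pics/top.png')
def rect(P):
    (c,s,a)=cv2.minAreaRect((P*1000).astype(np.float32));return c,s,a
hsv=cv2.cvtColor(f,cv2.COLOR_BGR2HSV)
for nm,(x0,x1,y0,y1) in dict(large=(255,300,182,242),small=(165,195,175,228)).items():
    m=np.zeros(f.shape[:2],bool);m[y0:y1,x0:x1]=1
    h=w[...,2]
    g=m&(f.max(2)<70)&(h>0.010)
    P=w[g];print(nm,'grip n',len(P),rect(P[:,:2]),np.median(P[:,2]))
    d=m&(h>0.003)&(f.max(2)>=70)
    P=w[d];print(' disc n',len(P),'z',np.percentile(P[:,2],[5,50,95]),'ext',rect(P[:,:2]), P.mean(0))
m=np.zeros(f.shape[:2],bool);m[125:185,315:385]=1
t=m&(w[...,2]>0.09)
P=w[t];print('cass',len(P),np.percentile(P[:,2],[5,50,95]),rect(P[:,:2]),cv2.boxPoints(cv2.minAreaRect((P[:,:2]*1000).astype(np.float32))))
c=[cv2.resize(f[y0:y1,x0:x1],None,fx=6,fy=6,interpolation=2) for x0,x1,y0,y1 in ((250,310,180,245),(320,380,125,190))]
save('crop.png',np.hstack(c))
s=np.load('scene.npy'); q=s[205:275,325:395]; print('scene z max',np.nanpercentile(q[...,2],[50,95,99.5]))
P=q[q[...,2]>0.103+0.0]; 
if len(P): print('scene cass',rect(P[:,:2]))
```

```text
large grip n 53 ((446.1195068359375, 40.80765914916992), (23.51441764831543, 14.321545600891113), 16.953222274780273) 0.019347361453676992
 disc n 714 z [0.00322164 0.00590176 0.01174615] ext ((493.00146484375, 58.30471420288086), (107.5108413696289, 144.3818817138672), 88.43577575683594) [0.50224505 0.0587493  0.00655128]
small grip n 72 ((485.8900146484375, 287.8450012207031), (24.065322875976562, 15.987896919250488), 6.967792510986328) 0.019284831783986767
 disc n 363 z [0.00328749 0.00581022 0.01168269] ext ((524.2470703125, 295.45123291015625), (127.29979705810547, 70.72764587402344), 0.1094665378332138) [0.53718327 0.29477691 0.00659167]
cass 1348 [0.09183872 0.09535497 0.09881673] ((615.41650390625, -114.73892974853516), (77.7743911743164, 95.0855712890625), 7.654381275177002) [[ 570.5432   -72.79943]
 [ 583.2084  -167.03775]
 [ 660.2898  -156.67844]
 [ 647.62463  -62.44011]]
scene z max [0.01288432 0.09669383 0.0982582 ]
```

View pics/crop.png

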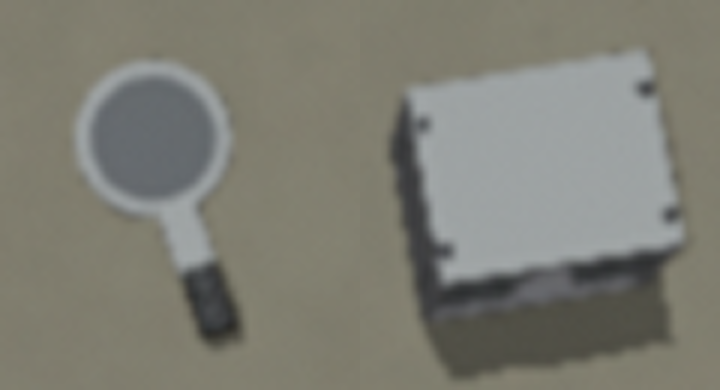

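The crop confirms the chosen disc has a grey face, a light rim and a black grip at (285,229). Next I refine the disc's axis.

Run:
```python
from h import *
w=np.load('top.npy');f=cv2.imread('pics/top.png')
m=np.zeros(f.shape[:2],np.uint8);sub=f[182:222,258:296]
hsv=cv2.cvtColor(sub,cv2.COLOR_BGR2HSV)
g=((hsv[...,1]<30)&(hsv[...,2]>120)).astype(np.uint8)  # light rim
g=((w[182:222,258:296,2]>0.004)).astype(np.uint8)
P=w[182:219,258:296][w[182:219,258:296,2]>0.0035][:,:2]
c,r=cv2.minEnclosingCircle((P[P[:,0]>0.47]*1000).astype(np.float32));print('circ',c,r)
face=((f[...,0]>f[...,2]-2)&(f.max(2)<135)); face[:182]=0;face[222:]=0;face[:,:258]=0;face[:,296:]=0
Q=w[face];Q=Q[np.abs(Q[:,2]-.006)<.004];print('face',len(Q),np.median(Q,0),Q.mean(0))
gr=np.array([446.1,40.8])
for cc in (np.array(c),Q.mean(0)[:2]*1000):
    d=cc-gr;print(np.hypot(*d),np.degrees(np.arctan2(d[1],d[0])))
```

```text
circ (517.4368896484375, 63.8293342590332) 55.3665771484375
face 290 [0.51358735 0.06247337 0.00619643] [0.51368683 0.06263302 0.00622126]
74.96200411626964 17.891378713213374
71.02577187537689 17.902351926947965
```

>>> drive_tool:
  rows:
    - {"az":-6.5,"hand":1}
    - {"az":-6.5}
    - {"az":-6.5}
    - {"az":-6.5}
    - {"az":-6.5}

```text
validation failed for argument at $.ro...
```

>>> drive_tool:
  rows:
    - {"tx":0,"ty":0,"tz":0,"ax":0,"ay":0,"az":-6.5,"hand":1}
    - {"tx":0,"ty":0,"tz":0,"ax":0,"ay":0,"az":-6.5,"hand":1}
    - {"tx":0,"ty":0,"tz":0,"ax":0,"ay":0,"az":-6.5,"hand":1}
    - {"tx":0,"ty":0,"tz":0,"ax":0,"ay":0,"az":-6.5,"hand":1}
    - {"tx":0,"ty":0,"tz":0,"ax":0,"ay":0,"az":-6.5,"hand":1}
  grip_force: 40

```text
clock: 0.52
ee_pos: [0.2205, 0.5844, 0.2555]
orientation: [[-0.978, -0.21, -0.001], [-0.21, 0.978, -0.001], [0.001, -0.001, -1.0]]
contact_force: [0.2, 0.0, 0.3]
opening: 0.0851
grip_force: 0.0
```

>>> drive_tool:
  rows:
    - {"tx":0,"ty":0,"tz":0,"ax":0,"ay":0,"az":-6.1,"hand":1}
    - {"tx":0,"ty":-4,"tz":0,"ax":0,"ay":0,"az":0,"hand":1}
    - {"tx":0,"ty":-4,"tz":0,"ax":0,"ay":0,"az":0,"hand":1}
    - {"tx":0,"ty":-4,"tz":0,"ax":0,"ay":0,"az":0,"hand":1}
    - {"tx":0,"ty":-4,"tz":0,"ax":0,"ay":0,"az":0,"hand":1}

```text
clock: 0.93
ee_pos: [0.2697, 0.4308, 0.2554]
orientation: [[-0.951, -0.309, -0.001], [-0.309, 0.951, -0.001], [0.001, -0.001, -1.0]]
contact_force: [0.2, -0.2, 1.1]
opening: 0.0849
grip_force: 0.0
```

>>> drive_tool:
  rows:
    - {"tx":0,"ty":-4,"tz":0,"ax":0,"ay":0,"az":0,"hand":1}
    - {"tx":0,"ty":-4,"tz":0,"ax":0,"ay":0,"az":0,"hand":1}
    - {"tx":0,"ty":-4,"tz":0,"ax":0,"ay":0,"az":0,"hand":1}
    - {"tx":0,"ty":-4,"tz":0,"ax":0,"ay":0,"az":0,"hand":1}
    - {"tx":0,"ty":-4,"tz":0,"ax":0,"ay":0,"az":0,"hand":1}

```text
clock: 1.35
ee_pos: [0.3312, 0.2404, 0.2558]
orientation: [[-0.951, -0.309, -0.0], [-0.309, 0.951, -0.0], [0.0, -0.0, -1.0]]
contact_force: [0.8, -0.4, -0.0]
opening: 0.0851
grip_force: 0.0
```

>>> drive_tool:
  rows:
    - {"tx":-1,"ty":-4,"tz":0,"ax":0,"ay":0,"az":0,"hand":1}
    - {"tx":-1,"ty":-4,"tz":0,"ax":0,"ay":0,"az":0,"hand":1}
    - {"tx":-1,"ty":-4,"tz":0,"ax":0,"ay":0,"az":0,"hand":1}
    - {"tx":-1,"ty":-4,"tz":0,"ax":0,"ay":0,"az":0,"hand":1}
    - {"tx":0,"ty":0,"tz":0,"ax":0,"ay":0,"az":0,"hand":1}

```text
clock: 1.77
ee_pos: [0.421, 0.0968, 0.256]
orientation: [[-0.954, -0.3, 0.001], [-0.3, 0.954, -0.003], [0.0, -0.003, -1.0]]
contact_force: [-1.0, 1.1, -0.3]
opening: 0.0852
grip_force: 0.0
```

>>> drive_tool:
  rows:
    - {"tx":-0.4,"ty":-3,"tz":1,"ax":0,"ay":0,"az":0,"hand":1}
    - {"tx":-0.3,"ty":-3,"tz":1,"ax":0,"ay":0,"az":0,"hand":1}
    - {"tx":0,"ty":0,"tz":3,"ax":0,"ay":0,"az":0,"hand":1}
    - {"tx":0,"ty":0,"tz":0,"ax":0,"ay":0,"az":0,"hand":1}
    - {"tx":0,"ty":0,"tz":0,"ax":0,"ay":0,"az":0,"hand":1}

```text
clock: 2.18
ee_pos: [0.4423, 0.0476, 0.2043]
orientation: [[-0.952, -0.307, -0.005], [-0.307, 0.952, 0.001], [0.005, 0.002, -1.0]]
contact_force: [0.9, 0.5, -0.2]
opening: 0.0856
grip_force: 0.0
```

Run:
```python
from h import *
o=bot.get_obs();c=optics.read_camera('wrist');w=cloud(c);f=c['frame'];save('w1.png',f);np.save('w1.npy',w)
print(o['ee_pos'],o['orientation'].round(4))
g=(f.max(2)<70)&(w[...,2]>0.014)&(w[...,2]<0.026)
n,l,s,ce=cv2.connectedComponentsWithStats(g.astype(np.uint8))
for i in range(1,n):
    if s[i,4]>150:
        P=w[l==i];print(s[i],ce[i],cv2.minAreaRect((P[:,:2]*1000).astype(np.float32)),np.median(P[:,2]))
```

```text
[0.44232042 0.04757385 0.20427173] [[-9.515e-01 -3.075e-01 -5.200e-03]
 [-3.075e-01  9.516e-01  7.000e-04]
 [ 4.800e-03  2.200e-03 -1.000e+00]]
[427 142  31  35 423] [440.82033097 158.26477541] ((373.251953125, 167.1976318359375), (27.166650772094727, 15.571587562561035), 4.5710368156433105) 0.021144862406115073
[265 180  18  32 366] [273.58469945 195.26775956] ((447.05169677734375, 41.59630584716797), (26.707469940185547, 14.66677188873291), 17.90582275390625) 0.02215431060891701
[496 298  30  31 454] [509.89207048 311.75550661] ((485.9468078613281, 288.75738525390625), (27.339086532592773, 15.765117645263672), 5.3483076095581055) 0.021351485765233325
[352 373  31   9 156] [367.58333333 377.11538462] ((593.6887817382812, 185.3628692626953), (2.6902072429656982, 27.895212173461914), 17.624174118041992) 0.02053474750897799
```

View pics/w1.png

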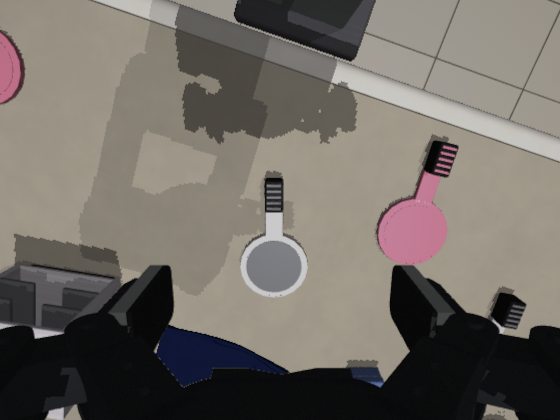

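The wrist view shows the target grip at (273,195), lined up with the tool. The pink lookalike at (440,158) and the small disc's grip at (510,311) are clear of the fingers.

>>> drive_tool:
  rows:
    - {"tx":-0.3,"ty":-0.7,"tz":3,"ax":0,"ay":0,"az":0,"hand":1}
    - {"tx":0,"ty":0,"tz":4,"ax":0,"ay":0,"az":0,"hand":1}
    - {"tx":0,"ty":0,"tz":4,"ax":0,"ay":0,"az":0,"hand":1}
    - {"tx":0,"ty":0,"tz":3,"ax":0,"ay":0,"az":0,"hand":0.7}
    - {"tx":0,"ty":0,"tz":0,"ax":0,"ay":0,"az":0,"hand":0.5}

```text
clock: 2.65
ee_pos: [0.4445, 0.0428, 0.0614]
orientation: [[-0.951, -0.309, -0.011], [-0.309, 0.951, 0.001], [0.01, 0.004, -1.0]]
contact_force: [-1.1, -0.8, -0.5]
opening: 0.064
grip_force: 0.0
```

>>> drive_tool:
  rows:
    - {"tx":0,"ty":0,"tz":0,"ax":0,"ay":0,"az":0,"hand":0.5}
    - {"tx":0,"ty":0,"tz":0,"ax":0,"ay":0,"az":0,"hand":0.5}
    - {"tx":0,"ty":0,"tz":0,"ax":0,"ay":0,"az":0,"hand":0.5}

```text
clock: 2.9
ee_pos: [0.4516, 0.0418, 0.0699]
orientation: [[-0.951, -0.308, 0.006], [-0.308, 0.951, -0.0], [-0.006, -0.002, -1.0]]
contact_force: [0.9, 0.2, 0.2]
opening: 0.0426
grip_force: 0.0
```

>>> drive_tool:
  rows:
    - {"tx":0,"ty":0,"tz":0.5,"ax":0,"ay":0,"az":0,"hand":0.5}
    - {"tx":0,"ty":0,"tz":0.5,"ax":0,"ay":0,"az":0,"hand":0.5}
    - {"tx":0,"ty":0,"tz":0.5,"ax":0,"ay":0,"az":0,"hand":0.5}
    - {"tx":0,"ty":0,"tz":0,"ax":0,"ay":0,"az":0,"hand":0.5}
    - {"tx":0,"ty":0,"tz":0,"ax":0,"ay":0,"az":0,"hand":0.5}

```text
clock: 3.32
ee_pos: [0.4484, 0.0416, 0.0508]
orientation: [[-0.951, -0.308, -0.001], [-0.308, 0.951, 0.0], [0.001, 0.0, -1.0]]
contact_force: [-0.2, -0.5, -0.0]
opening: 0.0425
grip_force: 0.0
```

>>> drive_tool:
  rows:
    - {"tx":0,"ty":0,"tz":0,"ax":0,"ay":0,"az":0,"hand":0.5}
    - {"tx":0,"ty":0,"tz":0,"ax":0,"ay":0,"az":0,"hand":0.5}
    - {"tx":0,"ty":0,"tz":0,"ax":0,"ay":0,"az":0,"hand":0.5}

```text
clock: 3.57
ee_pos: [0.449, 0.0416, 0.0514]
orientation: [[-0.951, -0.308, 0.0], [-0.308, 0.951, -0.0], [-0.0, -0.0, -1.0]]
contact_force: [-0.1, 0.0, -0.5]
opening: 0.0428
grip_force: 0.0
```

>>> drive_tool:
  rows:
    - {"tx":0.2,"ty":0,"tz":0.8,"ax":0,"ay":0,"az":0,"hand":0.5}
    - {"tx":0,"ty":0,"tz":0.8,"ax":0,"ay":0,"az":0,"hand":0.5}
    - {"tx":0,"ty":0,"tz":0.5,"ax":0,"ay":0,"az":0,"hand":0.5}
    - {"tx":0,"ty":0,"tz":0,"ax":0,"ay":0,"az":0,"hand":0.5}
    - {"tx":0,"ty":0,"tz":0,"ax":0,"ay":0,"az":0,"hand":0.5}

```text
clock: 3.98
ee_pos: [0.4463, 0.0411, 0.0294]
orientation: [[-0.951, -0.308, -0.002], [-0.308, 0.951, 0.0], [0.002, 0.001, -1.0]]
contact_force: [0.8, -0.5, 0.3]
opening: 0.0426
grip_force: 0.0
```

>>> drive_tool:
  rows:
    - {"tx":0,"ty":0,"tz":0,"ax":0,"ay":0,"az":0,"hand":0.3}
    - {"tx":0,"ty":0,"tz":0,"ax":0,"ay":0,"az":0,"hand":0.1}
    - {"tx":0,"ty":0,"tz":0,"ax":0,"ay":0,"az":0,"hand":0}
    - {"tx":0,"ty":0,"tz":0,"ax":0,"ay":0,"az":0,"hand":0}
    - {"tx":0,"ty":0,"tz":0,"ax":0,"ay":0,"az":0,"hand":0}
  grip_force: 50

```text
clock: 4.4
ee_pos: [0.4475, 0.041, 0.0308]
orientation: [[-0.951, -0.308, 0.001], [-0.308, 0.951, -0.0], [-0.001, -0.0, -1.0]]
contact_force: [0.8, 0.0, 2.6]
opening: 0.0146
grip_force: 50.3
```

>>> drive_tool:
  rows:
    - {"tx":0,"ty":0,"tz":-1,"ax":0,"ay":0,"az":0,"hand":0}
    - {"tx":0,"ty":0,"tz":-2,"ax":0,"ay":0,"az":0,"hand":0}
    - {"tx":0,"ty":0,"tz":-1.8,"ax":0,"ay":0,"az":0,"hand":0}
    - {"tx":0,"ty":0,"tz":0,"ax":0,"ay":0,"az":5.1,"hand":0}
    - {"tx":0,"ty":0,"tz":0,"ax":0,"ay":0,"az":5.1,"hand":0}

```text
clock: 4.82
ee_pos: [0.4482, 0.0409, 0.0805]
orientation: [[-0.991, -0.13, 0.004], [-0.13, 0.991, -0.0], [-0.003, -0.001, -1.0]]
contact_force: [0.4, -0.1, -1.0]
opening: 0.0146
grip_force: 50.1
```

>>> drive_tool:
  rows:
    - {"tx":0.7,"ty":-3,"tz":0,"ax":0,"ay":0,"az":0,"hand":0}
    - {"tx":0.6,"ty":-3,"tz":0,"ax":0,"ay":0,"az":0,"hand":0}
    - {"tx":0,"ty":-3,"tz":0,"ax":0,"ay":0,"az":0,"hand":0}
    - {"tx":0,"ty":-3,"tz":0,"ax":0,"ay":0,"az":0,"hand":0}
    - {"tx":0,"ty":-3,"tz":0,"ax":0,"ay":0,"az":0,"hand":0}

```text
clock: 5.23
ee_pos: [0.4541, -0.1107, 0.0789]
orientation: [[-0.991, -0.135, 0.0], [-0.135, 0.991, -0.0], [-0.0, -0.0, -1.0]]
contact_force: [0.3, 0.1, -0.6]
opening: 0.0146
grip_force: 50.1
```

>>> drive_tool:
  rows:
    - {"tx":0,"ty":-2,"tz":0,"ax":0,"ay":0,"az":0,"hand":0}
    - {"tx":0,"ty":-0.7,"tz":0,"ax":0,"ay":0,"az":0,"hand":0}
    - {"tx":0,"ty":0,"tz":0,"ax":0,"ay":0,"az":0,"hand":0}
    - {"tx":0,"ty":0,"tz":0,"ax":0,"ay":0,"az":0,"hand":0}
    - {"tx":0,"ty":0,"tz":0,"ax":0,"ay":0,"az":0,"hand":0}

```text
clock: 5.65
ee_pos: [0.4575, -0.135, 0.0781]
orientation: [[-0.991, -0.135, -0.001], [-0.135, 0.991, 0.001], [0.001, 0.001, -1.0]]
contact_force: [-0.5, -0.2, -1.1]
opening: 0.0148
grip_force: 50.0
```

Run:
```python
from h import *
o=bot.get_obs();c=optics.read_camera('wrist');w=cloud(c);f=c['frame'];np.save('w2.npy',w)
s=optics.read_camera('scene');sw=cloud(s);np.save('s2.npy',sw)
print(o['ee_pos'],o['orientation'].round(4),o['opening'],o['grip_force'])
# cassette frame
a=np.radians(7.65);R=np.array([[np.cos(a),np.sin(a)],[-np.sin(a),np.cos(a)]])
def cf(P): return np.c_[(P[:,:2]-[.6165,-.1146])@R.T,P[:,2]]
for nm,W in (('wrist',w),('scene',sw)):
    P=cf(W.reshape(-1,3));P=P[np.isfinite(P[:,0])]
    q=P[(abs(P[:,0])<.06)&(abs(P[:,1])<.06)&(P[:,2]>.085)&(P[:,2]<.11)]
    if len(q)>50: print(nm,'top',len(q),np.percentile(q,[1,50,99],axis=0).round(4),cv2.minAreaRect((q[:,:2]*1000).astype(np.float32)))
    # inside: histogram of heights
    q=P[(P[:,0]>-.036)&(P[:,0]<.028)&(abs(P[:,1])<.040)&(P[:,2]>0)&(P[:,2]<.085)]
    h,b=np.histogram(q[:,2],np.arange(0,.09,.002));print({round(float(x),3):int(n) for n,x in zip(h,b) if n>15})
    d=P[(P[:,0]>-.125)&(P[:,0]<-.045)&(abs(P[:,1])<.04)&(P[:,2]>.035)&(P[:,2]<.065)]
    if len(d)>50: print(' disc',len(d),np.percentile(d,[1,50,99],axis=0).round(4))
save('both.png',np.hstack([cv2.resize(f,(400,300)),cv2.resize(s['frame'][180:330,220:420],(400,300))]))
```

```text
[ 0.45754939 -0.13498349  0.07811974] [[-9.908e-01 -1.354e-01 -6.000e-04]
 [-1.354e-01  9.908e-01  7.000e-04]
 [ 5.000e-04  8.000e-04 -1.000e+00]] 0.014752596098543572 50.02087354660034
{}
 disc 1439 [[-0.1248 -0.012   0.0501]
 [-0.118   0.0007  0.0539]
 [-0.1111  0.0138  0.0552]]
scene top 1432 [[-0.0402 -0.045   0.0871]
 [-0.004  -0.002   0.0955]
 [ 0.0363  0.048   0.0987]] ((-1.5669059753417969, 2.4491500854492188), (78.36770629882812, 96.5623779296875), 0.22576436400413513)
{0.008: 31, 0.01: 111, 0.012: 82, 0.036: 23, 0.038: 73, 0.04: 44, 0.066: 64, 0.068: 33}
 disc 429 [[-0.1168 -0.029   0.0489]
 [-0.0825 -0.0023  0.0533]
 [-0.06    0.03    0.0567]]
```

View pics/both.png

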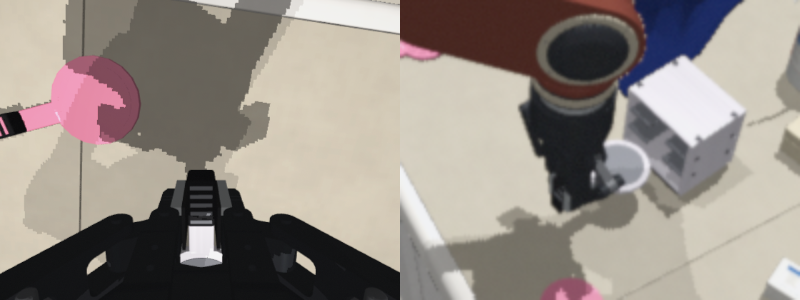

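The right half shows the disc held level in front of the middle slot opening. The measured underside is about 47 mm and the ledge about 39.5 mm, so I insert.

>>> drive_tool:
  rows:
    - {"tx":-1.2,"ty":0,"tz":0,"ax":0,"ay":0,"az":0,"hand":0}
    - {"tx":-1.2,"ty":0,"tz":0,"ax":0,"ay":0,"az":0,"hand":0}
    - {"tx":-1.2,"ty":0,"tz":0,"ax":0,"ay":0,"az":0,"hand":0}
    - {"tx":-1.2,"ty":0,"tz":0,"ax":0,"ay":0,"az":0,"hand":0}
    - {"tx":0,"ty":0,"tz":0,"ax":0,"ay":0,"az":0,"hand":0}

```text
clock: 6.17
ee_pos: [0.507, -0.1287, 0.0788]
orientation: [[-0.991, -0.137, 0.001], [-0.137, 0.991, -0.0], [-0.001, -0.0, -1.0]]
contact_force: [-0.0, 0.9, -0.4]
opening: 0.0145
grip_force: 50.0
```

>>> drive_tool:
  rows:
    - {"tx":-1,"ty":0,"tz":0,"ax":0,"ay":0,"az":0,"hand":0}
    - {"tx":-1,"ty":0,"tz":0,"ax":0,"ay":0,"az":0,"hand":0}
    - {"tx":-1,"ty":0,"tz":0,"ax":0,"ay":0,"az":0,"hand":0}
    - {"tx":-0.5,"ty":0,"tz":0,"ax":0,"ay":0,"az":0,"hand":0}
    - {"tx":0,"ty":0,"tz":0,"ax":0,"ay":0,"az":0,"hand":0}

```text
clock: 6.58
ee_pos: [0.5413, -0.1249, 0.0786]
orientation: [[-0.991, -0.135, 0.001], [-0.135, 0.991, -0.0], [-0.001, -0.0, -1.0]]
contact_force: [-1.5, -0.3, -0.7]
opening: 0.0149
grip_force: 50.0
```

>>> drive_tool:
  rows:
    - {"tx":0,"ty":0,"tz":0,"ax":0,"ay":0,"az":0,"hand":0}
    - {"tx":0,"ty":0,"tz":0,"ax":0,"ay":0,"az":0,"hand":0}
    - {"tx":0,"ty":0,"tz":0,"ax":0,"ay":0,"az":0,"hand":0}

```text
clock: 6.83
ee_pos: [0.5397, -0.125, 0.0781]
orientation: [[-0.991, -0.134, -0.001], [-0.134, 0.991, 0.0], [0.001, 0.0, -1.0]]
contact_force: [-0.1, 0.1, -0.5]
opening: 0.015
grip_force: 50.0
```

>>> drive_tool:
  rows:
    - {"tx":-0.3,"ty":0,"tz":0.3,"ax":0,"ay":0,"az":0,"hand":0}
    - {"tx":-0.2,"ty":0,"tz":0.3,"ax":0,"ay":0,"az":0,"hand":0}
    - {"tx":0,"ty":0,"tz":0,"ax":0,"ay":0,"az":0,"hand":0}
    - {"tx":0,"ty":0,"tz":0,"ax":0,"ay":0,"az":0,"hand":0}
    - {"tx":0,"ty":0,"tz":0,"ax":0,"ay":0,"az":0,"hand":0}

```text
clock: 7.25
ee_pos: [0.545, -0.1243, 0.0721]
orientation: [[-0.991, -0.134, -0.0], [-0.134, 0.991, 0.0], [0.0, 0.0, -1.0]]
contact_force: [0.3, -0.6, -0.0]
opening: 0.0146
grip_force: 50.0
```

>>> drive_tool:
  rows:
    - {"tx":0,"ty":0,"tz":0.1,"ax":0,"ay":0,"az":0,"hand":0}
    - {"tx":0,"ty":0,"tz":0,"ax":0,"ay":0,"az":0,"hand":0}
    - {"tx":0,"ty":0,"tz":0,"ax":0,"ay":0,"az":0,"hand":0}

```text
clock: 7.5
ee_pos: [0.545, -0.1243, 0.0713]
orientation: [[-0.991, -0.134, -0.0], [-0.134, 0.991, -0.0], [0.0, -0.0, -1.0]]
contact_force: [0.5, 0.5, -1.0]
opening: 0.0147
grip_force: 50.0
```

>>> drive_tool:
  rows:
    - {"tx":0,"ty":0,"tz":0.1,"ax":0,"ay":0,"az":0,"hand":0}
    - {"tx":0,"ty":0,"tz":0,"ax":0,"ay":0,"az":0,"hand":0}
    - {"tx":0,"ty":0,"tz":0,"ax":0,"ay":0,"az":0,"hand":0}

```text
clock: 7.75
ee_pos: [0.5452, -0.1243, 0.0704]
orientation: [[-0.991, -0.134, 0.0], [-0.134, 0.991, -0.0], [-0.0, -0.0, -1.0]]
contact_force: [0.2, -0.7, -1.1]
opening: 0.0148
grip_force: 50.1
```

>>> drive_tool:
  rows:
    - {"tx":0,"ty":0,"tz":0.1,"ax":0,"ay":0,"az":0,"hand":0}
    - {"tx":0,"ty":0,"tz":0,"ax":0,"ay":0,"az":0,"hand":0}
    - {"tx":0,"ty":0,"tz":0,"ax":0,"ay":0,"az":0,"hand":0}

```text
clock: 8.0
ee_pos: [0.5453, -0.1244, 0.07]
orientation: [[-0.991, -0.135, 0.0], [-0.135, 0.991, -0.0], [-0.0, -0.0, -1.0]]
contact_force: [-2.4, -0.3, 4.6]
opening: 0.0146
grip_force: 50.7
```

>>> drive_tool:
  rows:
    - {"tx":-0.2,"ty":0,"tz":0,"ax":0,"ay":0,"az":0,"hand":0}
    - {"tx":0,"ty":0,"tz":0,"ax":0,"ay":0,"az":0,"hand":0}
    - {"tx":0,"ty":0,"tz":0,"ax":0,"ay":0,"az":0,"hand":0}

```text
clock: 8.25
ee_pos: [0.5466, -0.1243, 0.0699]
orientation: [[-0.991, -0.135, -0.002], [-0.135, 0.991, -0.001], [0.002, -0.0, -1.0]]
contact_force: [-6.6, 0.7, 7.4]
opening: 0.0142
grip_force: 51.1
```

>>> drive_tool:
  rows:
    - {"tx":0,"ty":0,"tz":0,"ax":0,"ay":0,"az":0,"hand":0.2}
    - {"tx":0,"ty":0,"tz":0,"ax":0,"ay":0,"az":0,"hand":0.3}
    - {"tx":0,"ty":0,"tz":0,"ax":0,"ay":0,"az":0,"hand":0.5}
    - {"tx":0,"ty":0,"tz":0,"ax":0,"ay":0,"az":0,"hand":0.6}
    - {"tx":0,"ty":0,"tz":0,"ax":0,"ay":0,"az":0,"hand":0.6}

```text
clock: 8.67
ee_pos: [0.5471, -0.1239, 0.0691]
orientation: [[-0.991, -0.134, -0.0], [-0.134, 0.991, 0.0], [0.0, 0.0, -1.0]]
contact_force: [0.6, -0.3, -0.4]
opening: 0.0515
grip_force: 0.0
```

>>> drive_tool:
  rows:
    - {"tx":0,"ty":0,"tz":-1,"ax":0,"ay":0,"az":0,"hand":0.6}
    - {"tx":0,"ty":0,"tz":-2,"ax":0,"ay":0,"az":0,"hand":0.6}
    - {"tx":0,"ty":0,"tz":-3,"ax":0,"ay":0,"az":0,"hand":0.6}
    - {"tx":1.5,"ty":0,"tz":-3,"ax":0,"ay":0,"az":0,"hand":0.6}
    - {"tx":3,"ty":0,"tz":-3,"ax":0,"ay":0,"az":0,"hand":0.6}

```text
clock: 9.08
ee_pos: [0.5042, -0.13, 0.1913]
orientation: [[-0.991, -0.136, 0.002], [-0.136, 0.991, -0.0], [-0.002, -0.001, -1.0]]
contact_force: [0.1, -1.0, 2.4]
opening: 0.0512
grip_force: 0.0
```

>>> drive_tool:
  rows:
    - {"tx":3,"ty":3,"tz":-3,"ax":0,"ay":0,"az":0,"hand":0.6}
    - {"tx":3,"ty":3,"tz":-3,"ax":0,"ay":0,"az":0,"hand":0.6}
    - {"tx":0,"ty":3,"tz":-2,"ax":0,"ay":0,"az":0,"hand":0.6}
    - {"tx":0,"ty":0,"tz":0,"ax":0,"ay":0,"az":0,"hand":0.6}
    - {"tx":0,"ty":0,"tz":0,"ax":0,"ay":0,"az":0,"hand":0.6}

```text
clock: 9.5
ee_pos: [0.4454, -0.0585, 0.2595]
orientation: [[-0.991, -0.137, 0.005], [-0.137, 0.991, -0.002], [-0.005, -0.003, -1.0]]
contact_force: [-1.1, 0.5, -1.1]
opening: 0.0515
grip_force: 0.0
```

Run:
```python
from h import *
W=[];o=bot.get_obs();c=optics.read_camera('wrist');w=cloud(c);s=optics.read_camera('scene');t=optics.read_camera('top')
a=np.radians(7.65);R=np.array([[np.cos(a),np.sin(a)],[-np.sin(a),np.cos(a)]])
for nm,im,W in (('wrist',c,w),('scene',s,cloud(s)),('top',t,cloud(t))):
    P=W.reshape(-1,3).copy();k=(im['frame'].reshape(-1,3).max(1)<75)
    P[:,:2]=(P[:,:2]-[.6165,-.1146])@R.T
    q=P[k&(P[:,0]>-.1)&(P[:,0]<-.045)&(abs(P[:,1])<.03)&(P[:,2]>.05)&(P[:,2]<.068)]
    if len(q)>20: print(nm,len(q),cv2.minAreaRect((q[:,:2]*1000).astype(np.float32)),np.median(q[:,2]))
save('end.png',np.hstack([cv2.resize(c['frame'],(400,300)),cv2.resize(s['frame'][180:330,220:420],(400,300))]))
```

```text
scene 60 ((-71.91061401367188, -1.0152406692504883), (15.058728218078613, 24.56740379333496), 89.96673583984375) 0.05777822487575773
```

View pics/end.png

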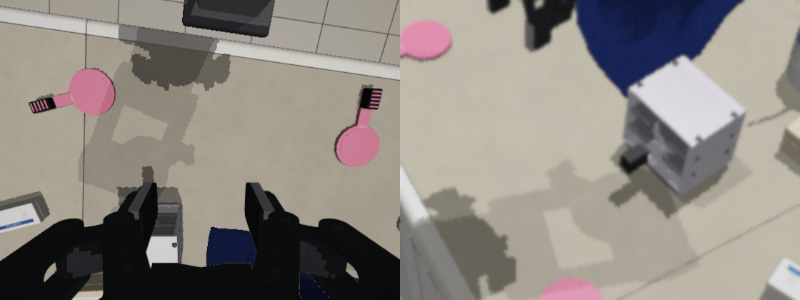

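The disc is in the middle slot with its grip pointing straight out at (632,157). It measures about 2 mm short of home and 1 mm off the centre line, with its underside at ledge height. The robot is clear of it.

```bash
python3 -c "
from cell import bot
print(bot.job_done())"
```

```text
the job is handed in; nothing more can be done
None
```

I slid the large disc into the middle slot, let go of it and handed the job in after about 10 s of the 38 s. It measured about 2 mm short of home and 1 mm off centre, grip straight out; I kept the arm clear of the small disc, and the judging result was not shown.

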